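# Draw the damaged spool rod out of the half-open drawer

### The job

Three long spool rods lie side by side in the maple drawer, which opens no farther, so that each reaches back under the case. Take the one rod that has lost the round stop at its front end: lift its front end so that it slants out over the drawer front, draw it out through the gap, and finish while still holding it in the gripper, still and with every part of it at least 6 cm higher than the case's top. Leave the other two rods lying in their places and do not disturb the thimbles, the egg or the little spool stool.

Things in the scene. Friction and masses are not known exactly. Their poses are not given: they have to be found in the camera images.
- case: fixed maple case on the table, its shallow drawer standing open at its stop; no part of it moves. Origin on the table, under the middle of the case's open front face; x points from the drawer front back into the case, y along the face, z up. Case: x 0 to 214, y -117 to 117 mm, underside of its roof at z 62, top at z 72 mm
- drawer_opening (a point): middle of the drawer floor's uncovered part, on the floor (12 mm above the table); axes as the case's. Uncovered: 145 mm along x (72.5 each way: front panel to case face) by 190 mm along y. Front panel 10 mm thick and side walls 8 mm thick, all reaching 46 mm above this point; floor runs on 190 mm into the case. A round brass pull sticks out 26 mm from the front panel
- bare_rod_mid (a point): the rod without its stop: a plain square boxwood bar 14 x 14 mm, 250 mm long, about 45 g, loose on the drawer floor, along the drawer's length within about 2 degrees. This point is its centre, half-way up; x runs along it to the rear end. About 120 mm of it lies under the case's roof. The three rods lie in lanes about 51 mm apart, in any order
- bare_rod_near (a point): centre of the end face of the bare rod at the drawer front, 125 mm from its centre; starts about 15 mm behind the front panel
- bare_rod_far (a point): centre of the rear end face of the bare rod, 125 mm from its centre; starts hidden in the case
- bare_rod: the same rod without a stop; origin at the middle of its underside, x along it to the rear end, z up
- stop_rod_a_mid (a point): centre of a sound rod of the same bar size, with a round flat stop (disc of 32 mm diameter, 14 mm thick, upright axis) at its front end; to be left
- stop_rod_b_mid (a point): centre of the other sound rod, like the first; to be left
- milk_thimble: milk glass thimble, 20 mm wide, 25 mm tall, standing on the case's top near its rear; origin at the middle of its foot
- copper_thimble: copper thimble with a dented side, 20 mm wide, 25 mm tall, standing on the case's top near its rear; origin at the middle of its foot
- egg: turquoise cloisonne egg on its foot, 44 mm wide, 63 mm tall, standing on the table; origin at the middle of its foot
- spool_stool: boxwood spool holder like a tiny stool, 52 mm wide, 56 mm tall, standing on the table; origin under its middle
There are look-alikes about, which are no part of the job. Of the things that look like the egg, the smallest one is meant.

How it is judged:
By the outcome, as a careful person would: the job done as asked, in the order asked, and still so for the second after the job is handed in, while the arm keeps its last pose, push and grip.
It also fails if it takes over 35 s, if anything falls off the work surface, if the arm or the gripper's body presses on something with over 40 N, if the wrist force passes 120 N, or if a joint passes its speed limit or range.

### The arm

A 6-joint arm with a two-finger parallel gripper is mounted at the origin on the work surface. World frame = base frame: x ahead of the robot, y to its left, z up, the work surface at z = 0. Lengths are in m, angles in rad, forces in N, time in s.
With the tool pointing down it reaches from about 0.375 to 0.975 m from the base axis. Payload 3.8 kg.
Tool frame: the origin (TCP) lies at the very end of the fingers, on their centre line; the grasp point (between the pads) lies 19 mm behind it; z points along the fingers, y is the line along which they close (so a half turn about z gives the same grasp; the last joint's range is limited). The gripper opens to 85 mm and grips with 20 to 120 N. Pads are 22 mm wide; open, the fingers measure 114 mm over their backs; the gripper's body (76 mm by 85 mm) begins 54 mm behind the grasp point. The pads swing forward as they close: fully open they stand 13 mm farther back than shut.
Start: joints at [1.131, 0.264, 1.604, -0, 1.274, -0.037], TCP at [0.265, 0.621, 0.231] pointing down, gripper open.
Joint ranges: [-2.63, 2.63], [-0.94, 2.18], [0.31, 2.57], [-1.31, 4.45], [0, 2.66], [-2.55, 2.55]. Speed limits (rad/s): [2.57, 2.57, 3.14, 3.14, 3.14, 3.14].

### API

Orientations are given as a rotation vector (axis times angle).
In Python, from workcell import read_state, read_camera, calibration, finish_job gives the robot as it stands.
- The arm moves only by the tool step_arm, never from a script. Its argument "commands" is a list of rows, each an object of numbers: "fingers": the gripper's target within -1 to 1 (shut at 1, half-way at 0, fully open at -1); "dx", "dy", "dz": the shift along the tool's x, y, z in m; "roll": the turn about the tool's z in degrees. In form: [{"fingers": .., "dx": .., "dy": .., "dz": .., "roll": ..}, ...]. A call has 1 to 8 rows; each row is the pose to reach, as a shift and turn from the pose commanded when the call began, along the tool's axes at that moment; what a row does not reach only later rows make up. A row lasts 1/8 s, in which the tool goes at most 62.5 mm and 10.7 degrees, less where a joint would pass 70% of its speed; a pose out of reach is approached as far as the arm can. A call with a gripper value outside its range is refused whole. The fingers move at their own pace and stop on an object; "squeeze" is the grip in N (left out, the last holds). Time passes only in rows, so rows that repeat a pose let the fingers close. It gives the time, the measured TCP pose, the force, the opening and the grip force at its end, in the units of the state.
- read_state(): the state, without advancing time (a new reading comes with each control period).
- read_camera(name): name is "side" or "top"; returns (picture, depth): 480x640x3 uint8, blue, green, red; 480x640 float32, m along the optical axis (not along the pixel's ray), 0 where there is no reading.
- calibration(name): a dict with "intrinsics" (3x3 intrinsics, pixels), "world_to_cam" (4x4, takes a point from world to camera coordinates). Camera axes: x right, y up, looking along -z (the intrinsics and any distortion apply to the point x, -y, -z); pixel columns grow to the right and rows downward; lengths in m; the calibration is good to about 2 mm. A picture is of the moment at which its call begins. calibration takes no time and is no camera call.
- finish_job(): hands the job in; it is judged then, once.
The state is a dict: "time": time; "q": joint angles; "joint_vel": joint speeds; "joint_torque": joint torques, N m; "tool_pos": TCP position; "tcp_rot": TCP orientation; "wrist_force": force on the tool from outside, world axes, zero at the start; "torque": the same for the moment, N m; "width": opening from 0.0 (shut) to 1.0 (fully open); "grip_force": force on a finger pad.
Only numpy, scipy, OpenCV 4.12 (cv2) and the standard library are available. Lean on these libraries where they do the work, as an engineer would, in place of code of your own. Each camera call takes 0.05 s, during which the arm holds its last target. There are 200 camera calls.

## Working session

There is one attempt and no reset: what is moved stays moved. The work goes in short steps, Python scripts to look and compute and a tool call to move; the robot and the scene stay as the last step left them, time stands still between calls to the robot, and variables do not carry over. Pictures are saved under pics/ and viewed, at most 10 in all, crops included, and the job is handed in when it is done.

Besides the shell and the picture viewer there is one more tool, called after "Request:" by a JSON object that holds its "op" and its "data". step_arm: Moves the arm, as the interface text tells. Its arguments: {"type":"object","properties":{"commands":{"type":"array","items":{"type":"object","properties":{"fingers":{"type":"number"},"dx":{"type":"number"},"dy":{"type":"number"},"dz":{"type":"number"},"roll":{"type":"number"}}}},"squeeze":{"type":"number"}},"required":["commands"]}

```bash
ls; mkdir -p pics; python3 - <<'E'
from workcell import *
import cv2,numpy as np
np.set_printoptions(precision=4,suppress=True)
for n in("top","side"):
    p,d=read_camera(n);cv2.imwrite(f"pics/{n}0.png",p);np.save(f"{n}0.npy",d);c=calibration(n);print(n,c)
print(read_state())
E
```

```text
pics
top {'intrinsics': array([[509.8873,   0.    , 325.6541],
       [  0.    , 509.8873, 238.1279],
       [  0.    ,   0.    ,   1.    ]]), 'world_to_cam': array([[ 0.0224, -0.9996,  0.0153, -0.1211],
       [ 0.9995,  0.0228,  0.0233, -0.4876],
       [-0.0237,  0.0148,  0.9996, -1.0973],
       [ 0.    ,  0.    ,  0.    ,  1.    ]])}
side {'intrinsics': array([[525.0499,   0.    , 319.525 ],
       [  0.    , 525.0499, 229.7705],
       [  0.    ,   0.    ,   1.    ]]), 'world_to_cam': array([[-0.9427, -0.3337,  0.0055,  0.4649],
       [ 0.2236, -0.6192,  0.7527, -0.2092],
       [-0.2478,  0.7108,  0.6583, -0.8286],
       [ 0.    ,  0.    ,  0.    ,  1.    ]])}
{'time': 0.1, 'q': array([ 1.1311,  0.2647,  1.6053,  0.    ,  1.2737, -0.0369]), 'joint_vel': array([-0.0007, -0.0005, -0.0029,  0.0013,  0.0016,  0.0011]), 'joint_torque': array([  0.0005, -51.6707, -36.8591,  -0.0001,   0.0062,  -0.    ]), 'tool_pos': array([0.2643, 0.6203, 0.23  ]), 'tcp_rot': array([-0.6284, -3.0776,  0.0032]), 'wrist_force': array([ 0.1113, -0.228 , -0.0647]), 'torque': array([-0.0712,  0.0435, -0.0467]), 'grip_force': 0.0, 'width': 0.9983328491479582}
```

View pics/top0.png

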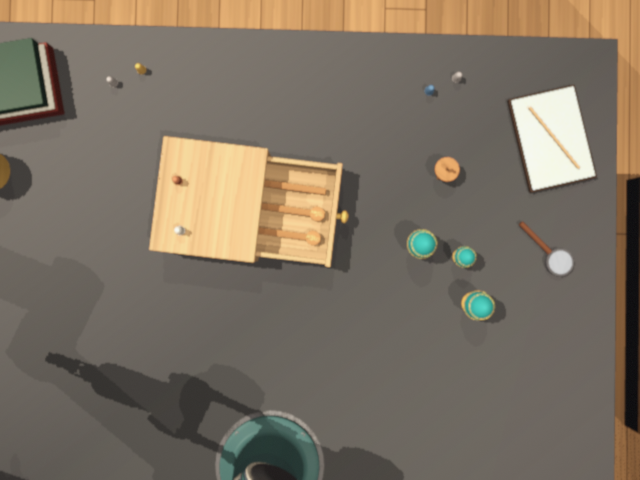

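View pics/side0.png

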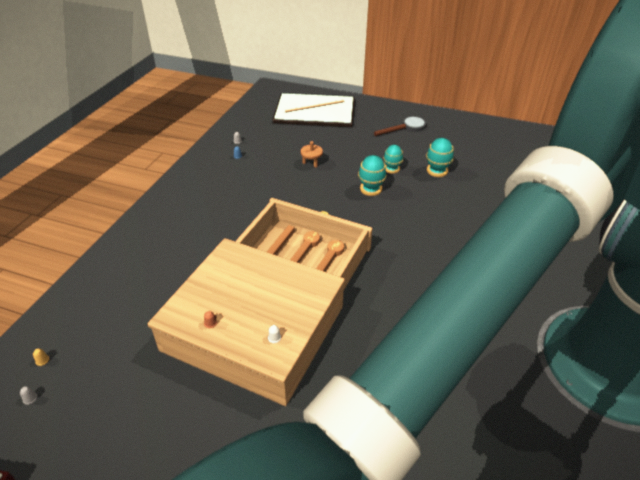

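Candidates in the top view: the rod at (295,187) has no disc. The rods at (292,210), disc at (318,214), and (290,235), disc at (314,239), both have stops. The pencil on the pad at (553,137) is only a look-alike. I choose (295,187) and will check it in a crop.

```bash
cat > h.py <<'E'
from workcell import *
import cv2,numpy as np
from scipy.spatial.transform import Rotation as R
np.set_printoptions(precision=4,suppress=True)
def ray(n,uv,z):
    c=calibration(n);K=c["intrinsics"];T=c["world_to_cam"];uv=np.atleast_2d(uv).astype(float)
    d=np.c_[(uv[:,0]-K[0,2])/K[0,0],-(uv[:,1]-K[1,2])/K[1,1],-np.ones(len(uv))]@T[:3,:3]
    o=-T[:3,:3].T@T[:3,3];s=(z-o[2])/d[:,2];return o+d*s[:,None]
def pix(n,P):
    c=calibration(n);K=c["intrinsics"];T=c["world_to_cam"];q=np.atleast_2d(P)@T[:3,:3].T+T[:3,3]
    return np.c_[K[0,0]*q[:,0]/-q[:,2]+K[0,2],-K[1,1]*q[:,1]/-q[:,2]+K[1,2]]
E
python3 - <<'E'
from h import *
p=cv2.imread("pics/top0.png");c=p[145:270,235:360]
cv2.imwrite("pics/crop0.png",cv2.resize(c,None,fx=4.6,fy=4.6,interpolation=cv2.INTER_CUBIC))
hsv=cv2.cvtColor(p,cv2.COLOR_BGR2HSV)
for y in(180,183,186,189,192):print(y,[tuple(hsv[y,x]) for x in (275,295,315)])
print(ray("top",[[268,149],[254,262],[163,137],[150,250]],.072));print(ray("top",[[342,165],[331,266]],.058));print(ray("top",[[270,184],[326,190]],.026))
E
```

```text
180 [(np.uint8(16), np.uint8(127), np.uint8(155)), (np.uint8(17), np.uint8(105), np.uint8(241)), (np.uint8(17), np.uint8(106), np.uint8(241))]
183 [(np.uint8(14), np.uint8(149), np.uint8(166)), (np.uint8(17), np.uint8(118), np.uint8(218)), (np.uint8(17), np.uint8(107), np.uint8(238))]
186 [(np.uint8(14), np.uint8(149), np.uint8(157)), (np.uint8(15), np.uint8(139), np.uint8(226)), (np.uint8(17), np.uint8(119), np.uint8(221))]
189 [(np.uint8(16), np.uint8(123), np.uint8(157)), (np.uint8(15), np.uint8(141), np.uint8(213)), (np.uint8(15), np.uint8(138), np.uint8(228))]
192 [(np.uint8(16), np.uint8(122), np.uint8(165)), (np.uint8(16), np.uint8(118), np.uint8(195)), (np.uint8(15), np.uint8(143), np.uint8(207))]
[[0.668  0.0127 0.072 ]
 [0.4369 0.0353 0.072 ]
 [0.6871 0.2267 0.072 ]
 [0.4565 0.246  0.072 ]]
[[ 0.6413 -0.1397  0.058 ]
 [ 0.4318 -0.1216  0.058 ]]
[[ 0.6023  0.0113  0.026 ]
 [ 0.5924 -0.1082  0.026 ]]
```

View pics/crop0.png

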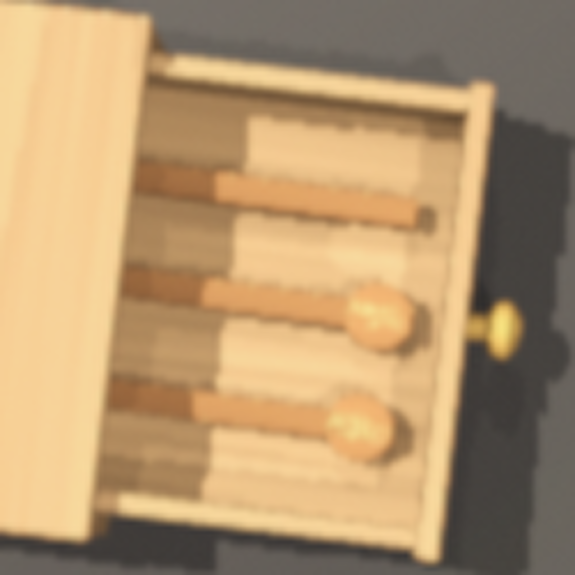

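The crop confirms that the top rod has a bare front end, at crop (418,215), which is about pixel (326,191). The other two end in discs. I'll go above its front.

```bash
cat >> h.py <<'E'
def go(target,ang=None):
    s=read_state();r=R.from_rotvec(s["tcp_rot"]);M=r.as_matrix()
    print("t",s["time"],"tcp",s["tool_pos"],"tool delta",M.T@(np.array(target)-s["tool_pos"]),"yang",np.degrees(np.arctan2(M[1,1],M[0,1])),"F",s["wrist_force"],"w",s["width"],"g",s["grip_force"],"zaxis",M[:,2])
E
python3 -c "
from h import *
go([.594,-.089,.15])"
```

```text
t 0.1 tcp [0.2643 0.6203 0.23  ] tool delta [-0.5814 -0.5231  0.0811] yang 66.91884770323338 F [ 0.1113 -0.228  -0.0647] w 0.9983328491479582 g 0.0 zaxis [-0.0009 -0.0019 -1.    ]
```

Request:
{"op": "step_arm", "data": {"commands": [{"fingers": 0.2,"dx": -0.0415,"dy": -0.0374,"roll": 9},{"fingers": 0.2,"dx": -0.083,"dy": -0.0747,"roll": 18},{"fingers": 0.2,"dx": -0.1246,"dy": -0.1121,"roll": 27},{"fingers": 0.2,"dx": -0.166,"dy": -0.1495,"roll": 36},{"fingers": 0.2,"dx": -0.2077,"dy": -0.1868,"roll": 45},{"fingers": 0.2,"dx": -0.249,"dy": -0.2242,"roll": 54},{"fingers": 0.2,"dx": -0.2907,"dy": -0.2616,"roll": 63},{"fingers": 0.2,"dx": -0.332,"dy": -0.299,"roll": 72}]}}

```text
invalid input
```

```bash
python3 -c "
from h import *
go([.594,-.089,.15])"
```

```text
t 0.1 tcp [0.2643 0.6203 0.23  ] tool delta [-0.5814 -0.5231  0.0811] yang 66.91884770323338 F [ 0.1113 -0.228  -0.0647] w 0.9983328491479582 g 0.0 zaxis [-0.0009 -0.0019 -1.    ]
```

Request:
{"op": "step_arm", "data": {"commands": [{"fingers": 0.2,"dx": -0.041,"dy": -0.037,"dz": 0,"roll": 9},{"fingers": 0.2,"dx": -0.083,"dy": -0.075,"dz": 0,"roll": 18},{"fingers": 0.2,"dx": -0.125,"dy": -0.112,"dz": 0,"roll": 27},{"fingers": 0.2,"dx": -0.166,"dy": -0.15,"dz": 0,"roll": 36},{"fingers": 0.2,"dx": -0.208,"dy": -0.187,"dz": 0,"roll": 45},{"fingers": 0.2,"dx": -0.249,"dy": -0.224,"dz": 0,"roll": 54},{"fingers": 0.2,"dx": -0.291,"dy": -0.262,"dz": 0,"roll": 63},{"fingers": 0.2,"dx": -0.332,"dy": -0.299,"dz": 0,"roll": 72}], "squeeze": 25}}

```text
time: 1.1
tool_pos: [0.453, 0.2139, 0.231]
tcp_rot: [-2.323, -2.115, 0.0]
wrist_force: [0.3, 0.9, 0.5]
width: 0.401
grip_force: 0.0
```

```bash
python3 -c "
from h import *
go([.594,-.089,.15])"
```

```text
t 1.1 tcp [0.453  0.2139 0.231 ] tool delta [-0.2884  0.1687  0.081 ] yang -5.371527855089598 F [0.3096 0.935  0.4812] w 0.4013228570636979 g 0.0 zaxis [-0.0002 -0.0001 -1.    ]
```

Request:
{"op": "step_arm", "data": {"commands": [{"fingers": 0.2,"dx": -0.048,"dy": 0.028,"dz": 0,"roll": 0},{"fingers": 0.2,"dx": -0.096,"dy": 0.056,"dz": 0,"roll": 0},{"fingers": 0.2,"dx": -0.144,"dy": 0.084,"dz": 0,"roll": 0},{"fingers": 0.2,"dx": -0.192,"dy": 0.112,"dz": 0.02,"roll": 0},{"fingers": 0.2,"dx": -0.24,"dy": 0.141,"dz": 0.05,"roll": 0},{"fingers": 0.2,"dx": -0.288,"dy": 0.169,"dz": 0.08,"roll": 0},{"fingers": 0.2,"dx": -0.288,"dy": 0.169,"dz": 0.08,"roll": 0}]}}

```text
time: 1.98
tool_pos: [0.5941, -0.0891, 0.1472]
tcp_rot: [-2.319, -2.113, 0.007]
wrist_force: [-0.4, 1.0, -0.3]
width: 0.4
grip_force: 0.0
```

```bash
python3 - <<'E'
from h import *
go([.594,-.089,.100])
p,d=read_camera("side");cv2.imwrite("pics/s1.png",cv2.resize(p[100:400,150:550],(800,600),interpolation=cv2.INTER_CUBIC))
p,d=read_camera("top");cv2.imwrite("pics/t1.png",cv2.resize(p[130:280,235:385],(600,600),interpolation=cv2.INTER_CUBIC))
E
```

```text
t 1.975 tcp [ 0.5941 -0.0891  0.1472] tool delta [0.     0.0002 0.0472] yang -5.322274257772747 F [-0.418   1.0428 -0.2652] w 0.4004046702664294 g 0.0 zaxis [-0.0063  0.0004 -1.    ]
```

View pics/s1.png

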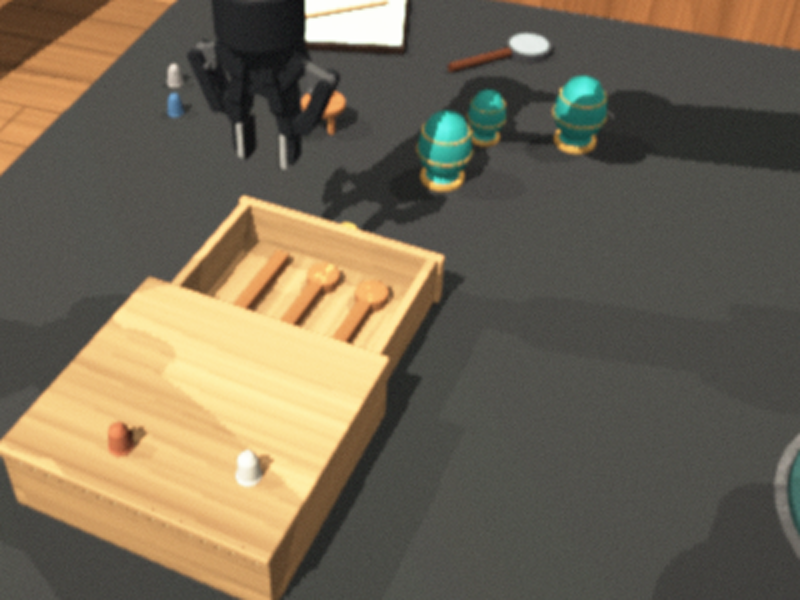

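The side view shows the gripper hovering with its fingertips at crop (240,155) and (285,162). The bare rod's front end is at crop (279,255), which is about full pixel (289.5,227.5). I'll check that against the top estimate.

```bash
python3 - <<'E'
from h import *
print(ray("side",[[150+279/2,100+255/2],[150+247/2,100+300/2]],.026))
print(pix("side",[.594,-.089,.147]))
E
```

```text
[[ 0.5911 -0.0999  0.026 ]
 [ 0.5952 -0.0302  0.026 ]]
[[283.5698 179.9405]]
```

Request:
{"op": "step_arm", "data": {"commands": [{"fingers": 0.35,"dx": 0,"dy": 0,"dz": 0.055,"roll": 0},{"fingers": 0.35,"dx": 0,"dy": 0,"dz": 0.1,"roll": 0},{"fingers": 0.35,"dx": 0,"dy": 0,"dz": 0.115,"roll": 0},{"fingers": 0.35,"dx": 0,"dy": 0,"dz": 0.125,"roll": 0},{"fingers": 0.35,"dx": 0,"dy": 0,"dz": 0.132,"roll": 0},{"fingers": 0.35,"dx": 0,"dy": 0,"dz": 0.132,"roll": 0}]}}

```text
time: 2.82
tool_pos: [0.5965, -0.086, 0.0202]
tcp_rot: [2.317, 2.12, 0.001]
wrist_force: [0.2, -0.1, 0.5]
width: 0.323
grip_force: 0.0
```

```bash
python3 - <<'E'
from h import *
go([.594,-.089,.015])
p,d=read_camera("side");cv2.imwrite("pics/s2.png",cv2.resize(p[180:280,220:370],(750,500),interpolation=cv2.INTER_CUBIC))
E
```

```text
t 2.825 tcp [ 0.5965 -0.086   0.0202] tool delta [-0.0032 -0.0022  0.0052] yang -5.0690853691681 F [ 0.1545 -0.1413  0.5352] w 0.3227804874475574 g 0.0 zaxis [ 0.0015 -0.0002 -1.    ]
```

View pics/s2.png

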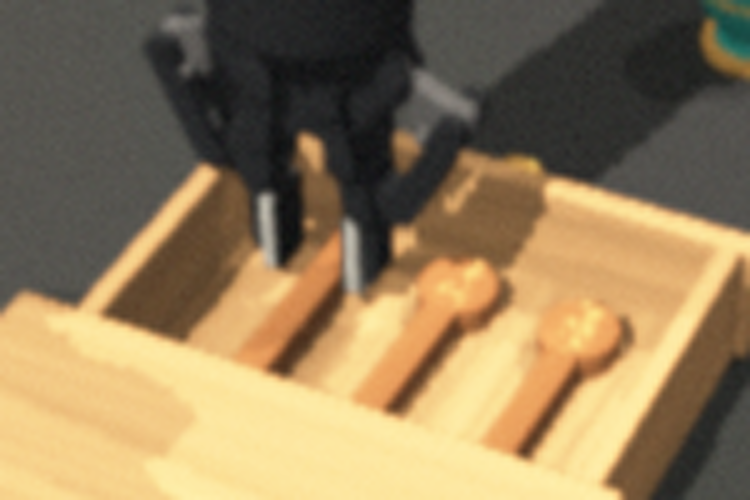

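The side view shows the fingers straddling the bare rod, a little off toward the far side, and clear of the neighbouring disc at crop (460,285). I'll nudge 3 mm toward the robot, lower slightly and close.

Request:
{"op": "step_arm", "data": {"commands": [{"fingers": 0.35,"dx": -0.002,"dy": -0.003,"dz": 0.002,"roll": 0},{"fingers": 0.35,"dx": -0.002,"dy": -0.003,"dz": 0.004,"roll": 0},{"fingers": 0.7,"dx": -0.002,"dy": -0.003,"dz": 0.004,"roll": 0},{"fingers": 0.9,"dx": -0.002,"dy": -0.003,"dz": 0.004,"roll": 0},{"fingers": 1,"dx": -0.002,"dy": -0.003,"dz": 0.004,"roll": 0},{"fingers": 1,"dx": -0.002,"dy": -0.003,"dz": 0.004,"roll": 0}], "squeeze": 30}}

```text
time: 3.62
tool_pos: [0.5926, -0.0879, 0.0153]
tcp_rot: [2.318, 2.121, -0.0]
wrist_force: [-0.7, 0.3, 0.7]
width: 0.151
grip_force: 31.1
```

Request:
{"op": "step_arm", "data": {"commands": [{"fingers": 1,"dx": 0,"dy": 0,"dz": -0.012,"roll": 0},{"fingers": 1,"dx": 0,"dy": 0,"dz": -0.024,"roll": 0},{"fingers": 1,"dx": 0,"dy": 0,"dz": -0.032,"roll": 0},{"fingers": 1,"dx": 0,"dy": 0,"dz": -0.037,"roll": 0},{"fingers": 1,"dx": 0,"dy": 0,"dz": -0.042,"roll": 0},{"fingers": 1,"dx": 0,"dy": 0,"dz": -0.047,"roll": 0},{"fingers": 1,"dx": 0,"dy": 0,"dz": -0.052,"roll": 0},{"fingers": 1,"dx": 0,"dy": 0,"dz": -0.056,"roll": 0}]}}

```text
time: 4.62
tool_pos: [0.5922, -0.0877, 0.0713]
tcp_rot: [-2.317, -2.121, 0.001]
wrist_force: [-0.0, 0.7, -2.9]
width: 0.153
grip_force: 30.3
```

```bash
python3 - <<'E'
from h import *
go([.594,-.089,.015])
p,d=read_camera("side");cv2.imwrite("pics/s3.png",cv2.resize(p[160:300,200:380],(720,560),interpolation=cv2.INTER_CUBIC))
E
```

```text
t 4.625 tcp [ 0.5922 -0.0877  0.0713] tool delta [-0.0011  0.002   0.0563] yang -5.065959968136464 F [-0.0405  0.6574 -2.9124] w 0.15329829358476366 g 30.297292470932007 zaxis [-0.0007  0.     -1.    ]
```

View pics/s3.png

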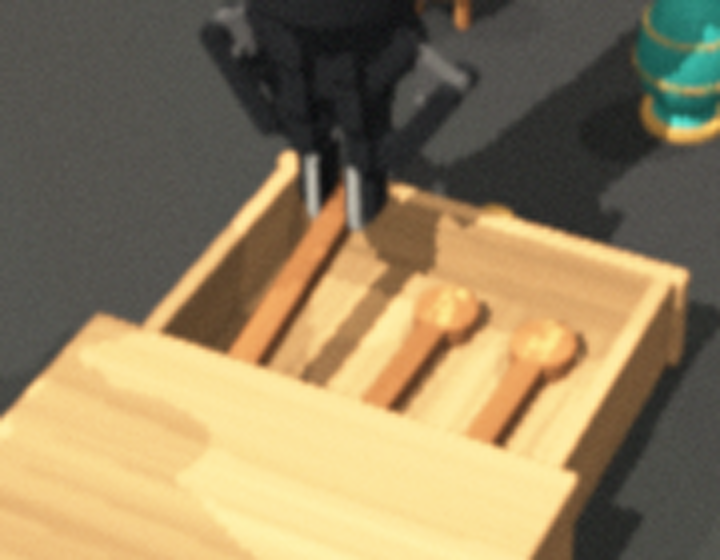

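The side view shows the rod slanting up to the gripper at crop (335,195), its tail under the case and the other rods in place. Next I draw it out along its slope.

Request:
{"op": "step_arm", "data": {"commands": [{"fingers": 1,"dx": 0,"dy": 0,"dz": -0.003,"roll": 0},{"fingers": 1,"dx": -0.02,"dy": 0,"dz": -0.006,"roll": 0},{"fingers": 1,"dx": -0.045,"dy": 0,"dz": -0.01,"roll": 0},{"fingers": 1,"dx": -0.07,"dy": 0,"dz": -0.014,"roll": 0},{"fingers": 1,"dx": -0.095,"dy": 0,"dz": -0.018,"roll": 0},{"fingers": 1,"dx": -0.12,"dy": 0,"dz": -0.022,"roll": 0},{"fingers": 1,"dx": -0.14,"dy": 0,"dz": -0.025,"roll": 0},{"fingers": 1,"dx": -0.145,"dy": 0,"dz": -0.026,"roll": 0}]}}

```text
time: 5.68
tool_pos: [0.5797, -0.2342, 0.0979]
tcp_rot: [2.319, 2.118, 0.001]
wrist_force: [0.1, 0.4, -0.8]
width: 0.151
grip_force: 30.4
```

```bash
python3 - <<'E'
from h import *
go([.594,-.089,.015])
p,d=read_camera("side");cv2.imwrite("pics/s4.png",cv2.resize(p[100:300,180:460],(800,571),interpolation=cv2.INTER_CUBIC))
E
```

```text
t 5.675 tcp [ 0.5797 -0.2342  0.0979] tool delta [0.1459 0.001  0.0828] yang -5.194402026954066 F [ 0.1242  0.4069 -0.7844] w 0.15055666866501255 g 30.381428003311157 zaxis [ 0.001  -0.0005 -1.    ]
```

View pics/s4.png

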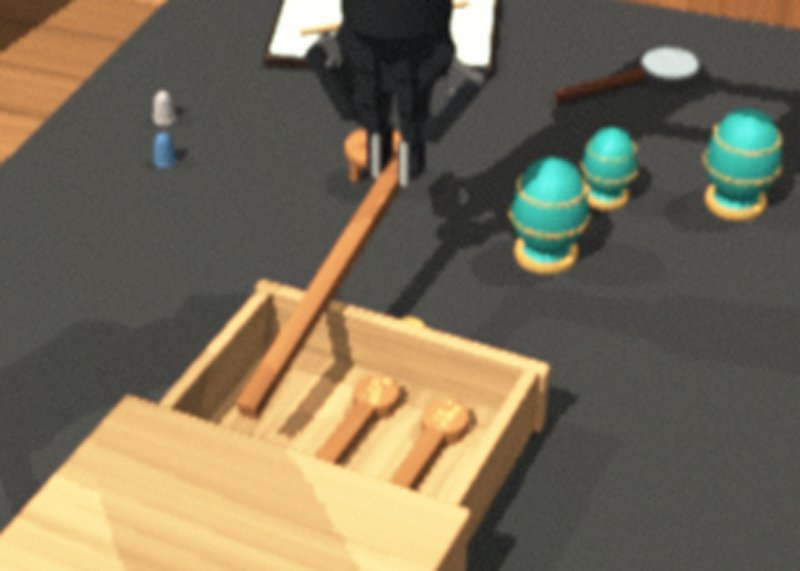

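The side view shows the rod's rear end at crop (250,405), clear of the case's edge, and the other rods undisturbed. Now I lift straight up.

Request:
{"op": "step_arm", "data": {"commands": [{"fingers": 1,"dx": -0.01,"dy": 0,"dz": -0.012,"roll": 0},{"fingers": 1,"dx": -0.01,"dy": 0,"dz": -0.035,"roll": 0},{"fingers": 1,"dx": -0.01,"dy": 0,"dz": -0.065,"roll": 0},{"fingers": 1,"dx": -0.01,"dy": 0,"dz": -0.095,"roll": 0},{"fingers": 1,"dx": -0.01,"dy": 0,"dz": -0.125,"roll": 0},{"fingers": 1,"dx": -0.01,"dy": 0,"dz": -0.15,"roll": 0},{"fingers": 1,"dx": -0.01,"dy": 0,"dz": -0.165,"roll": 0},{"fingers": 1,"dx": -0.01,"dy": 0,"dz": -0.17,"roll": 0}]}}

```text
time: 6.72
tool_pos: [0.5792, -0.2421, 0.2686]
tcp_rot: [2.316, 2.12, 0.001]
wrist_force: [0.7, -0.6, -1.4]
width: 0.153
grip_force: 30.4
```

Request:
{"op": "step_arm", "data": {"commands": [{"fingers": 1,"dx": 0,"dy": 0,"dz": -0.008,"roll": 0},{"fingers": 1,"dx": 0,"dy": 0,"dz": -0.015,"roll": 0},{"fingers": 1,"dx": 0,"dy": 0,"dz": -0.02,"roll": 0},{"fingers": 1,"dx": 0,"dy": 0,"dz": -0.02,"roll": 0},{"fingers": 1,"dx": 0,"dy": 0,"dz": -0.02,"roll": 0},{"fingers": 1,"dx": 0,"dy": 0,"dz": -0.02,"roll": 0},{"fingers": 1,"dx": 0,"dy": 0,"dz": -0.02,"roll": 0},{"fingers": 1,"dx": 0,"dy": 0,"dz": -0.02,"roll": 0}]}}

```text
time: 7.72
tool_pos: [0.5787, -0.2422, 0.2872]
tcp_rot: [-2.318, -2.121, 0.0]
wrist_force: [-0.6, 0.2, -0.4]
width: 0.156
grip_force: 30.4
```

```bash
python3 - <<'E'
from h import *
go([.594,-.089,.015])
p,d=read_camera("side");cv2.imwrite("pics/s5.png",p);np.save("s5.npy",d)
p,d=read_camera("top");cv2.imwrite("pics/t5.png",p)
E
```

```text
t 7.725 tcp [ 0.5787 -0.2422  0.2872] tool delta [0.1539 0.0017 0.2722] yang -5.077881881144329 F [-0.5658  0.1604 -0.4098] w 0.15551903616624058 g 30.401750206947327 zaxis [-0.0001  0.     -1.    ]
```

View pics/s5.png

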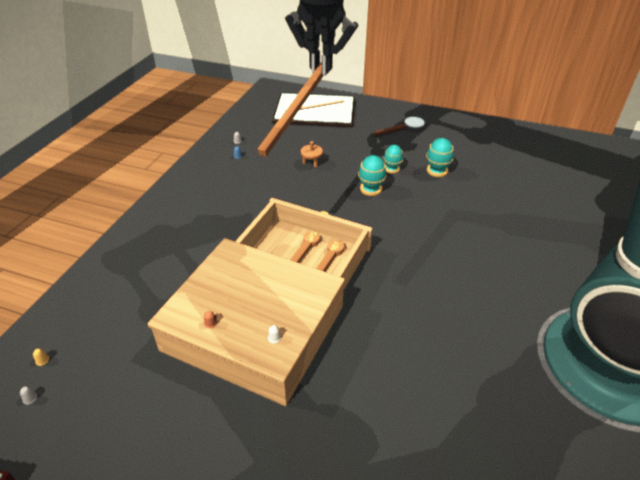

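The side view shows the rod held, with its rear end at (263,150). Both stopped rods, the thimbles, the egg and the stool are in place. I'll check the height of the rear end by depth.

```bash
python3 - <<'E'
from h import *
d=np.load("s5.npy");c=calibration("side");K=c["intrinsics"];T=c["world_to_cam"]
for u,v in((263,150),(266,146),(280,129),(300,102)):
    z=d[v,u];q=np.array([(u-K[0,2])/K[0,0]*z,-(v-K[1,2])/K[1,1]*z,-z]);print(T[:3,:3].T@(q-T[:3,3]))
E
```

```text
[ 0.5951 -0.0183  0.2521]
[ 0.5931 -0.0257  0.2555]
[ 0.5875 -0.07    0.2627]
[ 0.581  -0.144   0.2756]
```

```bash
python3 -c "
from workcell import *
print(finish_job())"
```

```text
the job is handed in; nothing more can be done
None
```

The job is handed in: the bare rod is out through the gap and held still in the gripper. Its lowest part is about 0.23 m above the table, well over the required 0.132 m. The last picture shows the other two rods, the thimbles, the egg and the stool in their places.

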